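# Change the balloon gas bar over from latex to foil

### The arm

A 6-joint arm with a two-finger parallel gripper is mounted at the origin on the work surface. World frame = base frame: x ahead of the robot, y to its left, z up, the work surface at z = 0. Lengths are in mm, angles in rad, forces in N, time in s.
With the tool pointing down it reaches from about 325 to 775 mm from the base axis. Payload 5.5 kg.
Tool frame: the origin (TCP) lies midway between the tips of the shut fingers; the grasp point (between the pads) lies 19 mm behind it; x points along the fingers, z is the direction in which the jaws open and shut, and the axes are right-handed (so a half turn about x gives the same grasp; the last joint's range is limited). The gripper opens to 88 mm and grips with 3 to 60 N. Pads are 20 mm wide; open, the fingers measure 115 mm over their backs; the gripper's body (75 mm by 178 mm) begins 61 mm behind the grasp point.
Start: joints at [-1.331, 0.091, 1.231, -0, 1.82, -0.057], TCP at [175.476, -573.781, 222.631] pointing down, gripper open.
Joint ranges: [-2.87, 2.87], [-0.86, 2.18], [0.17, 2.46], [-1.51, 4.65], [0.06, 2.69], [-2.65, 2.65]. Speed limits (rad/s): [2.57, 2.57, 3.01, 3.14, 3.14, 3.14].

### API

Orientations are given as a 3x3 rotation matrix whose columns are the frame's x, y, z axes.
In Python, from bench import ctrl gives the robot as it stands. Calls block until the motion is done:
- ctrl.movep(position, orientation): joint-space move of the TCP to a pose.
- ctrl.move_straight(position, frame=None, velocity=150, stop_force=None): straight line of the TCP; frame=None keeps the orientation; velocity is the mean speed in mm/s. With stop_force (N) it stops when the force on the tool has changed by that much, and returns True; else False.
- ctrl.movej(angles): joint-space move.
- ctrl.move_gripper(opening, grip_force=None): opening from 0.0 (shut) to 1.0 (fully open); grip_force is the grip in N (None keeps the last); returns when the fingers have stopped.
- ctrl.pause(seconds).
- ctrl.solve_ik(position, orientation): joint angles nearest the present ones, or None.
- ctrl.read_state(): the state.
- ctrl.read_camera(name): name is "side" or "top" or "wrist"; returns a dict with "img" (384x512x3 uint8, blue, green, red), "depth" (384x512 float32, mm along the optical axis (not along the pixel's ray), 0 where there is no reading), "camera_matrix" (3x3 intrinsics, pixels), "k1" (the pictures are not rectified: a ray, as slopes to the right and down, at radius r is drawn at 1 + k1 r^2 times it, then the intrinsics apply), "R" (3x3) and "t" (3): a world point X has camera coordinates R X + t. Camera axes: x right, y down, z forward; pixel columns grow to the right and rows downward; lengths in mm; the calibration is good to about 2 mm. A picture is of the moment at which its call begins.
A pose or a line that the arm cannot do raises ctrl.MotionError and nothing moves.
- ctrl.job_done(): hands the job in, once; it reports no verdict.
The state is a dict: "t": time; "q": joint angles; "qd": joint speeds; "effort": joint torques, N m; "tool_pos": TCP position; "orientation": TCP orientation; "force": force on the tool from outside, world axes, zero at the start; "wrist_torque": the same for the moment, N m; "width": opening from 0.0 (shut) to 1.0 (fully open).
Only numpy, scipy, OpenCV 4.12 (cv2) and the standard library are available. Lean on these libraries where they do the work, as an engineer would, in place of code of your own. Each camera call takes 0.05 s, during which the arm holds its last target. There are 200 camera calls.

### The job

The gas bar on the balloon counter is running on its latex outlet (the one with the fat cone nozzle); change it over to foil balloons. With a fingertip, push the latex outlet's lever round until that valve is fully shut, and only then push the lever of the foil outlet (the one with the thin straight nozzle) round until it is fully open. Leave the capped outlet shut, do not move anything else on the counter, and finish with the hand clear.

Things in the scene. Friction and masses are not known exactly. Their poses are not given: they have to be found in the camera images.
- bar: Gas bar fixed to the counter: base plate 135 x 470 mm and a level brass header pipe (tees 33 mm, top 92 mm up) along y, 62 mm to +x of the origin. Origin on the counter plane below the middle lever pivot; x away from the robot at yaw 0, y along the bar to the left. Three outlets branch towards -x, pivots at y = -155, 0, +155 mm, x = 0, in any order, same yaw as the bar.
- gauge (a point): Centre of the round pressure gauge (60 mm wide, up to 158 mm high) on the header near the bar's +y end, 270 mm from the middle. The supply pipe goes down through the counter 35 mm beyond it.
- foil_outlet: Outlet for foil balloons: brass lever valve; its elbow, 70 mm to -x, carries a thin straight upright black tube nozzle, 9 mm wide, its top 157 mm above the counter. Origin on the counter plane, straight below the lever's upright pivot; z up, +x back to the header pipe, -x towards the nozzle. Pipe axis 75 mm up, valve 35 mm across.
- foil_lever (a joint): Lever of the foil outlet, rad, counter-clockwise from above. 0 = fully shut on its stop: lever along the outlet's -y, across its pipe. 1.571 = fully open on its stop: along the outlet's +x, in line with its pipe, over the header. Turns level about the upright line through the outlet's origin; stays where left; stiff, 0.35 N m (4 to 5 N at 80 mm).
- foil_lever_end (a point): Point on the centre line of that lever's black sleeve, 80 mm from the pivot, 130 mm above the counter. The sleeve is 18 mm wide, 12 mm thick (124 to 136 mm up) and runs from 35 to 118 mm from the pivot.
- latex_outlet: Outlet for latex balloons: brass lever valve; its elbow, 70 mm to -x, carries a fat upright black cone nozzle, 36 mm wide at its foot, its top 152 mm above the counter. Origin on the counter plane, straight below the lever's upright pivot; z up, +x back to the header pipe, -x towards the nozzle. Pipe axis 75 mm up, valve 35 mm across.
- latex_lever (a joint): Lever of the latex outlet, rad, counter-clockwise from above. 0 = fully shut on its stop: lever along the outlet's -y, across its pipe. 1.571 = fully open on its stop: along the outlet's +x, in line with its pipe, over the header. Turns level about the upright line through the outlet's origin; stays where left; stiff, 0.35 N m (4 to 5 N at 80 mm).
- latex_lever_end (a point): Point on the centre line of that lever's black sleeve, 80 mm from the pivot, 130 mm above the counter. The sleeve is 18 mm wide, 12 mm thick (124 to 136 mm up) and runs from 35 to 118 mm from the pivot.
- spare_outlet: Unused outlet: brass lever valve; its elbow, 70 mm to -x, is closed with a low brass hexagon cap, its top 114 mm above the counter. Origin on the counter plane, straight below the lever's upright pivot; z up, +x back to the header pipe, -x towards the nozzle. Pipe axis 75 mm up, valve 35 mm across.
- spare_lever (a joint): Lever of the spare outlet, rad, counter-clockwise from above. 0 = fully shut on its stop: lever along the outlet's -y, across its pipe. 1.571 = fully open on its stop: along the outlet's +x, in line with its pipe, over the header. Turns level about the upright line through the outlet's origin; stays where left; stiff, 0.35 N m (4 to 5 N at 80 mm).
- spare_lever_end (a point): Point on the centre line of that lever's black sleeve, 80 mm from the pivot, 130 mm above the counter. The sleeve is 18 mm wide, 12 mm thick (124 to 136 mm up) and runs from 35 to 118 mm from the pivot.
- weight_cone: loose steel cone-shaped balloon weight, 44 mm wide, 58 mm high with its wire loop, in front of the bar. Origin at the centre of its underside.
- weight_tier: loose three-step round balloon weight, 48 mm wide, 55 mm high with its loop, in front of the bar. Origin at the centre of its underside.
- scissors: loose pair of scissors lying flat behind the bar, 155 mm long, 11 mm high. Origin on the counter near its screw.
- tape_dispenser: loose desk tape dispenser behind the bar, 62 x 135 mm, 72 mm high. Origin at the centre of its underside.
- gift_box: loose cardboard gift box with lid, 74 mm square, 70 mm high, off the bar's right end. Origin at the centre of its underside.
- balloon_pump: loose hand balloon pump lying off the bar's left end, 300 mm long, 90 mm wide at its handle, 48 mm high. Origin on the counter under its barrel.
- candle_tin: loose round metal tin, 62 mm wide, 68 mm high, in front of the bar on the right. Origin at the centre of its underside.

How it is judged:
By the outcome, as a careful person would: the job done as asked, in the order asked, and still so for the second after the job is handed in, with the robot touching nothing.
It also fails if it takes over 51 s, if anything falls off the work surface, if the arm or the gripper's body presses on something with over 40 N, if the wrist force passes 120 N, or if a joint passes its speed limit or range.

## Working session

There is one attempt and no reset: what is moved stays moved. The work goes in short steps, each a Python script; the robot and the scene stay as the last script left them, time stands still between calls to the robot, and variables do not carry over. Pictures are saved under pics/ and viewed, about 8 in all and at most 12, crops included, and the job is handed in when it is done.

```bash
ls; mkdir -p pics
cat > h.py <<'E'
import numpy as np, cv2
from bench import ctrl
def snap(n,f):
    c=ctrl.read_camera(n); np.savez(f'pics/{f}.npz',**{k:np.array(v) for k,v in c.items()}); cv2.imwrite(f'pics/{f}.png',c['img']); return c
def world(c,u,v,z=None):
    "pixel -> world; by depth, or on plane z if given"
    K=c['camera_matrix'];s=np.array([(u-K[0,2])/K[0,0],(v-K[1,2])/K[1,1]]);p=s.copy()
    for _ in range(20): p=s/(1+float(c['k1'])*(p@p))
    d=np.array([p[0],p[1],1.]);R=c['R'];t=c['t']
    o=-R.T@t;w=R.T@d
    k=float(c['depth'][int(round(v)),int(round(u))]) if z is None else (z-o[2])/w[2]
    return o+k*w
E
python3 - <<'E'
from h import *
for n in('top','side'):
    c=snap(n,n+'0'); print(n,(-c['R'].T@c['t']).round(), c['R'].round(2).tolist())
a=cv2.imread('pics/top0.png');b=cv2.imread('pics/side0.png')
print(ctrl.read_state()['t'])
E
```

```text
pics
top [ 363.   53. 1165.] [[-0.0, -1.0, -0.01], [-0.98, 0.0, -0.19], [0.19, 0.01, -0.98]]
side [329. 767. 743.] [[-0.95, -0.3, -0.02], [-0.19, 0.62, -0.76], [0.24, -0.72, -0.65]]
0.1
```

View pics/top0.png

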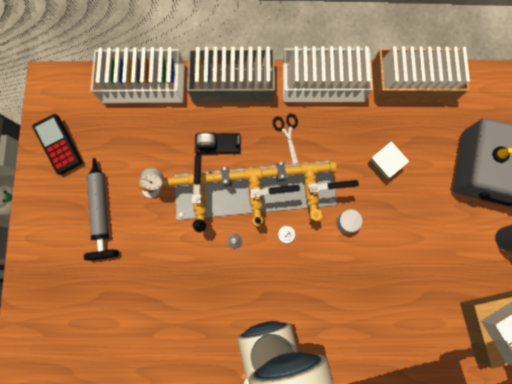

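View pics/side0.png

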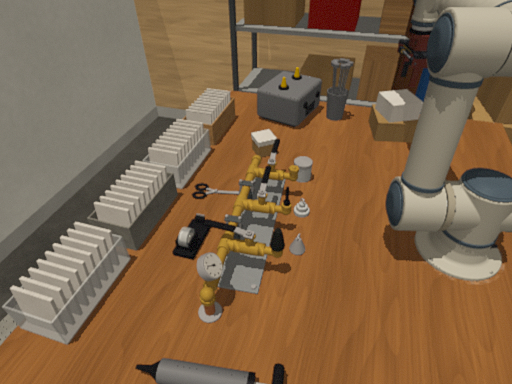

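The top view shows latex (lever open, pointing up over the header) at about (198,200). The middle outlet is at about (256,190) and the right outlet at (314,187), both with their levers to the right, so shut. I'll zoom in to confirm.

Run:
```python
from h import *
a=cv2.imread('pics/top0.png')[125:250,130:370];b=cv2.imread('pics/side0.png')[130:320,170:330]
cv2.imwrite('pics/crop0.png',np.vstack([cv2.resize(a,(792,412),interpolation=3)]))
c=np.load('pics/top0.npz')
cv2.imwrite('pics/crop1.png',cv2.resize(b,None,fx=3.1,fy=3.1,interpolation=3))
```

```text
(no output)
```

View pics/crop0.png

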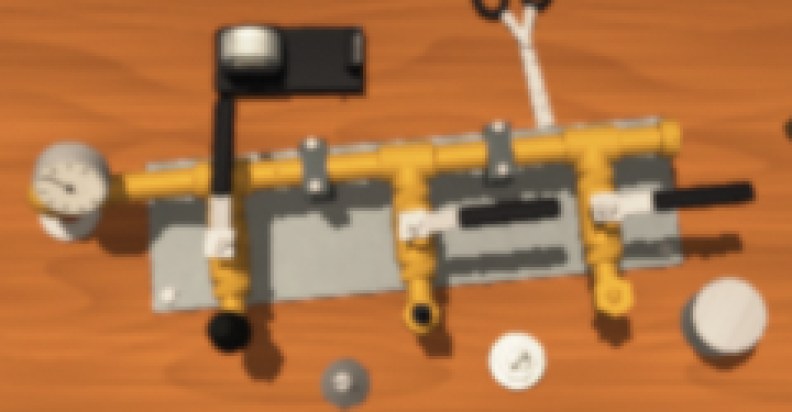

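View pics/crop1.png

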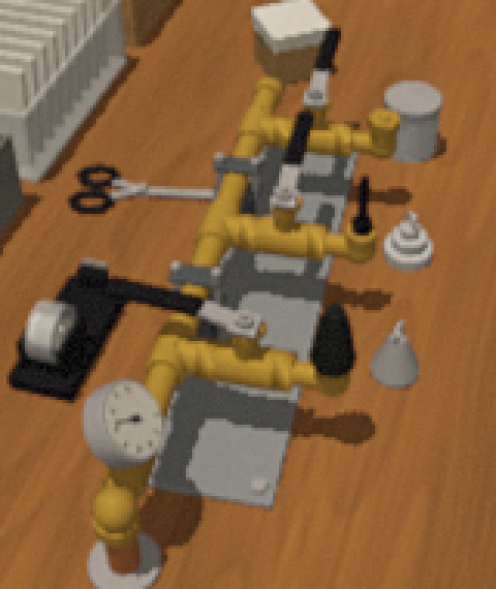

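The crops confirm it: latex is on the left with the cone nozzle, its lever open along the header side. Foil is in the middle with the thin tube, shut, and the spare (capped) is on the right, shut. Next I'll get the poses from the pixels.

Run:
```python
from h import *
c=np.load('pics/top0.npz')
f=lambda u,v,z=None: world(c,130+u/3.3,125+v/3.3,z).round(1)
for n,u,v in [('latex piv',220,242),('foil piv',413,224),('spare piv',605,207),('latex s0',221,195),('latex tip',225,94),('foil s0',462,216),('foil tip',558,207),('spare s0',656,200),('spare tip',752,191)]:
    print(n,f(u,v,136),'depth',f(u,v))
for n,u,v in [('clampL',313,160),('clampLfoot',315,186),('clampR',498,142),('gauge',70,175),('header end',665,136),('header mid',500,150),('tape',250,45)]: print(n,f(u,v))
d=c['depth']
# highest points in clamp zones
for (u0,u1,v0,v1) in [(300,328,135,195),(485,512,120,180)]:
    P=[f(u,v) for u in range(u0,u1,3) for v in range(v0,v1,3)]
    P=np.array(P); print(P[P[:,2].argmax()])
# sleeve blobs: dark pixels with height 120..145
img=c['img'];H=[]
for v in range(130,240):
    for u in range(180,365):
        if img[v,u].max()<60:
            p=world(c,u,v)
            if 118<p[2]<145: H.append(p)
H=np.array(H)
for n,(a,b) in {'latex':(150,400),'foil':(-100,40),'spare':(-300,-100)}.items():
    Q=H[(H[:,1]>a)&(H[:,1]<b)]
    if len(Q)>3:
        m=Q.mean(0);w=np.linalg.svd(Q[:,:2]-m[:2])[2][0];print(n,len(Q),m.round(1),w.round(3),Q.min(0).round(),Q.max(0).round())
```

```text
latex piv [520.5 220.1 136. ] depth [521.3 220.9 130.9]
foil piv [534.5  67.8 136. ] depth [534.5  67.8 136.2]
spare piv [547.8 -84.  136. ] depth [547.9 -84.1 135.4]
latex s0 [558.2 220.3 136. ] depth [558.2 220.3 136. ]
latex tip [641.  219.3 136. ] depth [674.5 239.3  12.2]
foil s0 [540.8  29.1 136. ] depth [541.3  29.1 133.2]
foil tip [547.9 -46.8 136. ] depth [548.5 -47.2 132.5]
spare s0 [ 553.3 -124.5  136. ] depth [ 552.8 -124.   139. ]
spare tip [ 560.4 -200.9  136. ] depth [ 561.7 -202.6  129.2]
clampL [595.7 151.5  93.5]
clampLfoot [572.6 149.   99.1]
clampR [610.3  -2.1  94.6]
gauge [573.1 339.3 144.3]
header end [ 615.8 -141.6   91.4]
header mid [603.5  -3.7  94.3]
tape [701.7 209.2  72.5]
[ 362.7   53.1 1165.1]
[619.9   3.8 100.7]
latex 187 [558.4 217.7 134.7] [-0.998 -0.068] [439. 204. 118.] [638. 227. 145.]
foil 150 [544.9  -7.8 135.9] [ 0.103 -0.995] [536. -44. 131.] [553.  29. 140.]
spare 139 [ 557.2 -161.6  135.8] [-0.094  0.996] [ 549. -199.  130.] [ 566. -124.  141.]
```

```bash
cat >> h.py <<'E'
YAW=0.0896
PIV=dict(latex=np.array([521,220.]),foil=np.array([536.5,68.]))
ZT=114
def pose(piv,th,s,gap,z,flip,r=80):
    """fingertip behind the lever (angle th) for a push of sense s (+1 ccw)"""
    a=YAW-np.pi/2+th; u=np.array([np.cos(a),np.sin(a)]); t=np.array([-u[1],u[0]])
    p=piv+r*u-s*(9+10+gap)*t; zt=np.array([*u,0])*flip; xt=np.array([0,0,-1.])
    return np.array([*p,z]),np.column_stack([xt,np.cross(zt,xt),zt])
def st(tag=''):
    x=ctrl.read_state();print(tag,round(x['t'],2),x['tool_pos'].round(1) if hasattr(x['tool_pos'],'round') else x['tool_pos'],np.round(x['force'],1),'q6',round(x['q'][5],2))
def push(name,th0,th1,flip):
    piv=PIV[name]; s=np.sign(th1-th0)
    for z in(230,ZT):
        p,R=pose(piv,th0,s,15,z,flip)
        ctrl.movep(p,R) if z==230 else ctrl.move_straight(p,R,stop_force=10)
    st('down')
    for th in np.linspace(th0,th1-s*.15,8):
        p,R=pose(piv,th,s,0,ZT,flip)
        hit=ctrl.move_straight(p,R,velocity=60,stop_force=18); st(f'th {th:.2f} hit {hit}')
        if hit: return
    p,R=pose(piv,th1+s*.15,s,0,ZT,flip); p0=pose(piv,th1-s*.15,s,0,ZT,flip)[0]
    p,R=pose(piv,th1,s,-12,ZT,flip)
    print('final hit',ctrl.move_straight(p,R,velocity=25,stop_force=10)); st('end')
def retreat(name,th1,s,flip):
    p,R=pose(PIV[name],th1,s,20,ZT,flip); ctrl.move_straight(p,R,velocity=80)
    p[2]=230; ctrl.move_straight(p,R); st('clear')
E
sed -i '/p0=pose/d' h.py
python3 - <<'E'
from h import *
st()
for nm,a,b in[('latex',1.47,0),('foil',0,1.571)]:
    for flip in(1,-1):
        o=[]
        for th in np.linspace(a,b,5):
            q=ctrl.solve_ik(*pose(PIV[nm],th,np.sign(b-a),15,ZT,flip)); o.append(None if q is None else np.round(q,2)[[0,3,5]].tolist())
        print(nm,flip,o)
E
```

```text
0.1 [ 175.4 -573.5  221.6] [-0.3  0.6 -0.3] q6 -0.06
latex 1 [[0.35, -0.0, 0.36], [0.3, -0.0, 0.68], [0.25, -0.0, 1.0], [0.22, -0.0, 1.33], [0.19, -0.0, 1.67]]
latex -1 [None, [0.3, 0.0, -2.47], [0.25, -0.0, -2.14], [0.22, -0.0, -1.81], [0.19, -0.0, -1.47]]
foil 1 [[-0.1, -0.0, 1.39], [-0.1, -0.0, 0.99], [-0.08, -0.0, 0.62], [-0.04, -0.0, 0.27], [0.01, -0.0, -0.08]]
foil -1 [[-0.1, -0.0, -1.76], [-0.1, -0.0, -2.15], [-0.08, 0.0, -2.52], None, None]
```

Run:
```python
from h import *
try: push('latex',1.47,0,1)
finally: st('x')
snap('top','top1')
a=cv2.imread('pics/top1.png')[125:250,130:370]; cv2.imwrite('pics/crop2.png',cv2.resize(a,(792,412),interpolation=3))
```

```text
down 4.28 [602.  253.3 115.5] [-0.6 -0.4  0.9] q6 0.36
th 1.47 hit False 4.67 [602.1 239.3 115.6] [ 2.2  6.1 -0.2] q6 0.34
th 1.28 hit False 5.08 [603.7 225.1 115.6] [1.  9.9 0.7] q6 0.5
th 1.09 hit False 5.49 [602.5 209.8 115.5] [ 0.2 10.   0.7] q6 0.67
th 0.90 hit False 5.9 [598.6 194.9 115.4] [ 0.1 11.2  0.3] q6 0.83
th 0.72 hit False 6.31 [592.3 180.8 115.4] [ 1.3 10.6 -0.3] q6 1.0
th 0.53 hit False 6.72 [583.3 168.4 115.5] [ 0.9 10.8  0.6] q6 1.18
th 0.34 hit False 7.12 [572.2 158.  115.4] [ 2.8 11.8 -1.5] q6 1.35
th 0.15 hit False 7.53 [559.3 149.8 115.3] [ 3.2 12.9 -1.4] q6 1.53
final hit True
end 8.07 [552.  146.8 115.5] [3.  0.9 1.4] q6 1.59
x 8.07 [552.  146.8 115.5] [3.  0.9 1.4] q6 1.59
```

View pics/crop2.png

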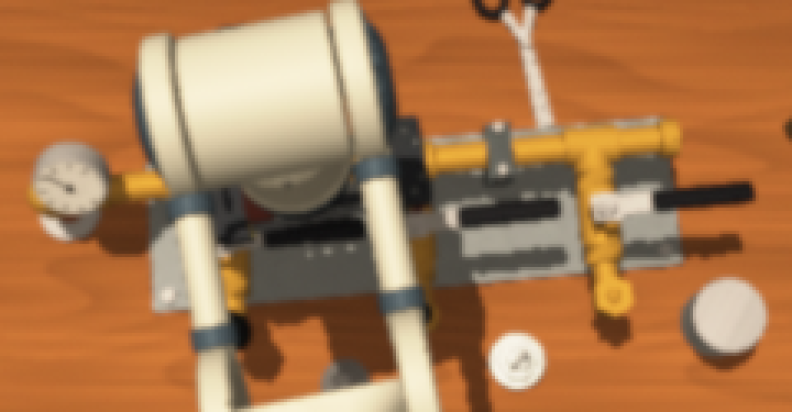

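Run:
```python
from h import *
c=snap('side','side1'); cv2.imwrite('pics/crop3.png',cv2.resize(c['img'][100:330,150:380],None,fx=2.6,fy=2.6,interpolation=3))
```

```text
(no output)
```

View pics/crop3.png

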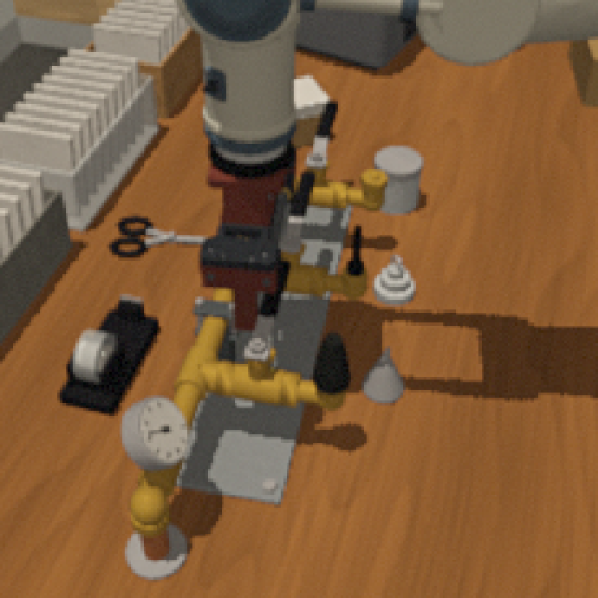

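The gripper was still open, because I forgot to shut it. The lever turned anyway, pushed by the finger nearer the pivot. I'll retreat, shut the gripper and check the lever from a clear position.

Run:
```python
from h import *
s0=ctrl.read_state()['tool_pos']
ctrl.move_straight([s0[0]+18,s0[1]+1.5,ZT+1.5],velocity=60); st()
ctrl.move_straight([s0[0]+18,s0[1]+1.5,230]); st('up')
ctrl.move_gripper(0.0)
p,R=pose(PIV['foil'],0,1,15,230,1); p[0]-=140; p[1]-=60
ctrl.movep(p,R); st('clear')
c=snap('top','top2'); cv2.imwrite('pics/crop4.png',cv2.resize(c['img'][125:250,130:370],(792,412),interpolation=3))
img=c['img'];H=[]
for v in range(130,240):
    for u in range(180,365):
        if img[v,u].max()<60:
            q=world(c,u,v)
            if 118<q[2]<145: H.append(q)
H=np.array(H)
for n,(a,b) in {'latex':(90,190),'foil':(-60,30),'spare':(-300,-100)}.items():
    Q=H[(H[:,1]>a)&(H[:,1]<b)&(H[:,0]>480)]
    if len(Q)>3:
        m=Q.mean(0);w=np.linalg.svd(Q[:,:2]-m[:2])[2][0];print(n,len(Q),m.round(1),w.round(3),Q.min(0).round(),Q.max(0).round())
```

```text
8.65 [569.8 148.2 114.9] [-0.2 -1.   0.1] q6 1.59
up 9.57 [569.7 148.3 228.8] [-0.4  0.1 -0.8] q6 1.59
clear 12.06 [370.3 -74.4 230.2] [-0.  -0.3 -0.1] q6 1.19
latex 146 [529.4 145.9 136. ] [ 0.11  -0.994] [521. 110. 127.] [541. 183. 141.]
foil 151 [544.9  -7.6 135.9] [ 0.104 -0.995] [536. -44. 131.] [553.  29. 142.]
spare 138 [ 557.1 -161.6  136.1] [-0.09   0.996] [ 550. -199.  131.] [ 566. -125.  140.]
```

View pics/crop4.png

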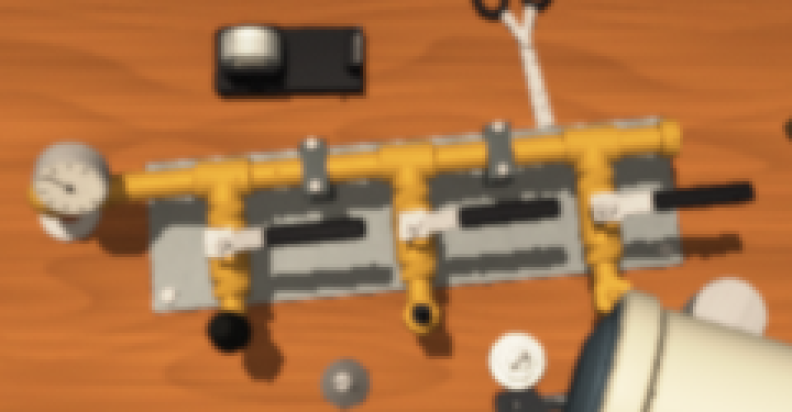

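Top view: the latex lever now lies to the right at crop (245..365, 235), parallel to the foil and spare levers, so it's shut or nearly so. I'll press it again with the closed fingertip to confirm the stop, then turn the foil lever.

```bash
cat > r.py <<'E'
from h import *
print('width',ctrl.read_state()['width'])
p,R=pose(PIV['latex'],0,-1,15,230,1); ctrl.movep(p,R)
p[2]=ZT; print(ctrl.move_straight(p,R,stop_force=10)); st('down')
p,R=pose(PIV['latex'],0,-1,-10,ZT,1); print('hit',ctrl.move_straight(p,R,velocity=25,stop_force=16)); st('pressed')
retreat('latex',0,-1,1)
E
python3 r.py
```

```text
width 0.005265096712857525
False
down 14.15 [562.6 143.2 115.5] [-0.3  1.   0.7] q6 1.67
hit True
pressed 14.79 [549.9 142.3 114.2] [ 3.3 -0.2  0.7] q6 1.67
clear 16.09 [566.6 143.7 228.8] [-0.4 -0.1  0.5] q6 1.67
```

The latex lever took a 16 N change without moving, against the 4–5 N that turns it, so it's on its stop. Now the foil lever.

```bash
sed -i 's/velocity=25,stop_force=10/velocity=25,stop_force=14/' h.py
python3 - <<'E'
from h import *
p,R=pose(PIV['foil'],0,1,15,230,1)
push('foil',0,1.571,1)
E
```

```text
down 17.73 [510.4 -14.4 115.1] [ 0.4 -0.4  0.4] q6 1.39
th 0.00 hit False 18.12 [525.2 -13.4 114.3] [ 0.1 -0.1 -0. ] q6 1.39
th 0.20 hit False 18.55 [541.3 -14.1 114. ] [-1.9  0.1  0.2] q6 1.19
th 0.41 hit False 18.98 [557.8 -11.4 114. ] [-1.7 -0.4  1.3] q6 1.0
th 0.61 hit False 19.4 [573.4  -5.5 113.9] [-0.9  0.4 -0.3] q6 0.81
th 0.81 hit False 19.82 [587.5   3.4 113.9] [ 0.3 -1.  -0.7] q6 0.62
th 1.02 hit False 20.25 [599.5  15.  114. ] [-0.3 -1.6 -0.4] q6 0.44
th 1.22 hit False 20.68 [608.9  28.8 114.1] [ 0.5 -1.  -1. ] q6 0.26
th 1.42 hit False 21.1 [615.2  44.4 114.1] [-0.3 -0.7 -0.8] q6 0.08
final hit True
end 21.73 [617.3  55.9 113.9] [ 2.3 -2.3  1.7] q6 0.01
```

Run:
```python
from h import *
retreat('foil',1.571,1,1)
q=[-1.331,0.091,1.231,0,1.82,-0.057]; ctrl.movej(q); st('home')
c=snap('top','top3'); cv2.imwrite('pics/crop5.png',cv2.resize(c['img'][125:250,130:370],(792,412),interpolation=3))
img=c['img'];H=[]
for v in range(130,240):
    for u in range(180,365):
        if img[v,u].max()<60:
            w=world(c,u,v)
            if 122<w[2]<145: H.append(w)
H=np.array(H)
for n,(a,b) in {'latex':(90,187),'foil':(50,90),'spare':(-300,-100)}.items():
    Q=H[(H[:,1]>a)&(H[:,1]<b)&(H[:,0]>(500 if n!='foil' else 560))]
    m=Q.mean(0);w=np.linalg.svd(Q[:,:2]-m[:2])[2][0];print(n,len(Q),m.round(1),w.round(3))
```

```text
clear 23.05 [619.4  36.4 228.8] [ 0.2  0.1 -0.2] q6 -0.09
home 25.72 [ 176.1 -573.4  222.6] [0.3 0.1 0.9] q6 -0.06
latex 144 [529.3 145.9 135.9] [-0.108  0.994]
foil 131 [612.   75.2 136.4] [-0.993 -0.121]
spare 138 [ 557.2 -161.5  136.1] [-0.093  0.996]
```

View pics/crop5.png

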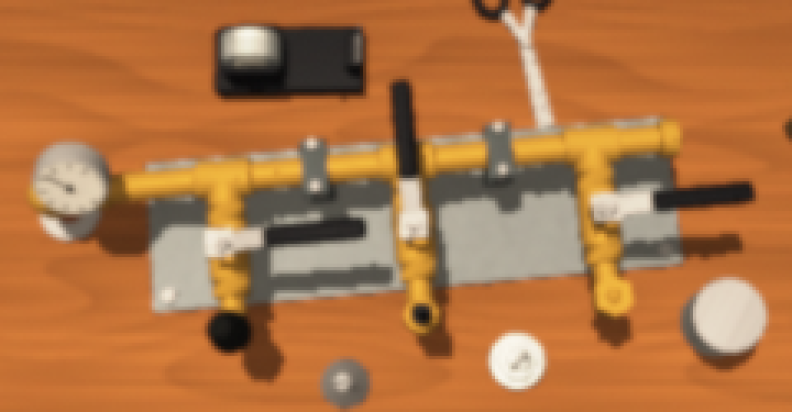

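The foil lever is at crop (405, 80..240), in line with its pipe. Latex and spare lie across theirs, and the loose items look the same as before.

```bash
python3 -c "
from h import *
ctrl.job_done(); st('done')"
```

```text
the job is handed in; nothing more can be done
the job is handed in; nothing more can be done
```

The gas bar is changed over: the latex valve was shut first, then the foil valve opened. I handed the job in with the arm back at its start pose, after about 26 s on the robot's clock.

- **Latex valve (left outlet):** I made the first push with the gripper still open by mistake. It turned the lever nearly all the way without touching anything else that I could see. I then shut the gripper and pressed again. The lever held against a 16 N change, and the camera measured the same position before and after, so it is on its stop. The camera angle put it within about 0.02 rad of parallel to the shut spare lever.
- **Foil valve (middle outlet):** I pushed the lever round with the closed fingertip until it hit its stop. The finger ended within 1 mm of the position expected for fully open. The camera angle read about 0.03 rad past in line, which I take as measurement noise.
- **Everything else:** the spare lever measured the same before and after. The loose items near the bar look unmoved in the last top view. I did not compare the balloon pump and gift box afterwards, because they lay outside that crop.

The wrist force readings stayed below about 20 N.

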